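# Square up a colour reference tile and lay it on the reader

### The job

Push the blue reference tile into the corner of the aluminium squaring jig, gently, until it lies flat and snug along both dark fences. Then pick it up (the gap in the fence makes room for a finger) and lay it flat inside the white frame on the black reader stage, long side along the frame's long side, not touching the lines, and let go. Leave the white tin, the eraser and the binder clip that lie between them where they are, and never press hard on the jig.

Things in the scene. Friction and masses are not known exactly. Their poses are not given: they have to be found in the camera images.
- tile_center (a point): centre of the blue ceramic tile: 72 mm (its x) by 46 mm (its y) by 6 mm thick, edges rounded 1 mm, about 50 g, the same either way round; the point is half-way up its thickness, z up. It starts lying flat on the base of the jig, up to 0.3 rad askew
- jig: fixed squaring jig, rigid. Origin: centre of its underside; z up. Aluminium base 200 (x) by 160 mm (y), flat top at z = 16 mm, open at its -x and -y sides. Two dark fences, 14 mm thick, stand on it to z = 24 mm: one across the +x end, inner face x = +80 mm, from y = -70 to +72 mm; one along the +y side, inner face y = +58 mm. Over 40 N on the jig is pressing hard; slow pushes stopped at 5 N are enough
- fence_gap (a point): middle of the 46 mm gap in the +y fence, at its inner face and half-way up (x = 44, y = 58, z = 20 mm in the jig's frame; its axes are the jig's). The fence stands from x = -70 to +21 mm and from +67 to +80 mm of the jig. A finger fits into the gap beside a tile that is home, so that the tile can be gripped across its 46 mm width
- jig_home (a point): where the centre of the tile is when it lies in the jig's corner snug against both fences: x = 44, y = 35, z = 19 mm in the jig's frame; axes parallel to the jig's; the tile's long side lies along x
- frame_center (a point): where the tile's centre shall be on the fixed reader: 3 mm above its flat black stage (top 14 mm over the bench), in the middle of the white painted frame; the lines enclose 78 mm (x) by 52 mm (y); axes are the frame's, z up. Stage: x = -68 to +64, y = -55 to +55 mm of this point; behind it (x = +64 to +102 mm) a grey housing 40 mm high over the bench
- near_tin: loose white round capped sample tin, 50 mm across, 27 mm high; origin under its centre. Bystander
- rubber: loose blue and white eraser, 46 x 21 x 12 mm; origin under its centre. Bystander
- clip: loose black binder clip, 37 x 32 x 21 mm; origin under its centre. Bystander
Things that resemble listed ones, but are neither listed nor needed, are in the scene too. Of the things shaped like the part that bears tile_center, the blue one is meant.

How it is judged (in metres and radians):
On the way, in this order (a step that is already met when the one before it is completed fails the run):
1. the tile lies flat in the jig's corner, snug against both fences (within 1.5 mm and 1.4 degrees) (x of tile_center in the frame of jig_home between -0.0015 and 0.0015 m and y of tile_center in the frame of jig_home between -0.0015 and 0.0015 m and z of tile_center in the frame of jig_home between -0.002 and 0.002 m and angle between the x axis of tile_center and the x axis of jig_home, either way round below 0.025 rad and angle between tile_center's own z axis and vertical below 0.04 rad), for 0.3 s.
2. the tile is lifted clear of the jig (centre more than 60 mm above the bench) (height (world z) of tile_center above 0.06 m), for 0.1 s.
At the end, for the whole second after the job is handed in: the tile lies flat on the reader stage inside the white frame: its centre within 3.5 mm of the frame's centre along each of the frame's axes, its long side within 5 degrees of the frame's (x of tile_center in the frame of frame_center between -0.0035 and 0.0035 m and y of tile_center in the frame of frame_center between -0.0035 and 0.0035 m and z of tile_center in the frame of frame_center between -0.002 and 0.002 m and angle between the x axis of tile_center and the x axis of frame_center, either way round below 0.09 rad and angle between tile_center's own z axis and vertical below 0.04 rad); the robot touches nothing.
It fails at once if the jig, or the tile on it, is pressed with more than 40 N (contact force between jig and anything else above 40 N).
It fails at once if the nearby tin is moved more than 15 mm (distance of near_tin from where it was at the start of the episode above 0.015 m).
It fails at once if the eraser is moved more than 15 mm (distance of rubber from where it was at the start of the episode above 0.015 m).
It fails at once if the binder clip is moved more than 15 mm (distance of clip from where it was at the start of the episode above 0.015 m).
It also fails if it takes over 64 s, if anything falls off the work surface, if the arm or the gripper's body presses on something with over 40 N, if the wrist force passes 120 N, or if a joint passes its speed limit or range.

### The arm

A 6-joint arm with a two-finger parallel gripper is mounted at the origin on a cart in front of the work surface, level with it; the furniture and walls round the work are solid. World frame = base frame: x ahead of the robot, y to its left, z up, the work surface at z = 0. Lengths are in mm, angles in rad, forces in N, time in s.
With the tool pointing down it reaches from about 275 to 1000 mm from the base axis. Payload 8.4 kg.
Tool frame: the origin (TCP) lies at the very end of the fingers, on their centre line; the grasp point (between the pads) lies 19 mm behind it; z points along the fingers, x is the direction in which the jaws open and shut, and the axes are right-handed (so a half turn about z gives the same grasp; the last joint's range is limited). The gripper opens to 85 mm and grips with 20 to 120 N. Pads are 22 mm wide; open, the fingers measure 114 mm over their backs; the gripper's body (76 mm by 85 mm) begins 54 mm behind the grasp point. The pads swing forward as they close: fully open they stand 13 mm farther back than shut.
Start: joints at [1.244, 0.353, 1.633, -0, 1.155, -0.002], TCP at [199.448, 592.325, 231.281] pointing down, gripper open.
Joint ranges: [-2.63, 2.63], [-0.92, 2.1], [0.06, 2.66], [-1.3, 4.44], [0, 2.69], [-3.02, 3.02]. Speed limits (rad/s): [2.22, 2.22, 2.79, 3.14, 3.14, 3.14].

### API

Orientations are given as [roll, pitch, yaw] about the fixed x, y, z axes, in that order (R = Rz(yaw) Ry(pitch) Rx(roll)).
In Python, from rig import r gives the robot as it stands.
- The arm moves only by the tool arm_command, never from a script. Its argument "targets" is a list of rows, each a list of 6 numbers: the shift along the tool's x, y, z in m, then the turn, a rotation vector about the tool's x, y, z in rad. A call has 1 to 20 rows; each row shifts and turns the commanded pose from where the row before left it, along the tool's axes as they then stand; what a row does not reach is not made up. A row lasts 1/12 s, in which the tool goes at most 41.7 mm and 7.16 degrees, less where a joint would pass 70% of its speed; a pose out of reach is approached as far as the arm can. A call is refused whole if a number of a shift passes 0.0417 or a number of a turn 0.125, either way. A call with a gripper value outside its range is refused whole. "fingers" is the finger opening in m, from 0 to 0.0854, set as the call begins (left out, the last holds). The fingers move at their own pace and stop on an object; "squeeze" is the grip in N (left out, the last holds). Time passes only in rows, so rows that do not move let the fingers close. It gives the time, the measured TCP pose, the force and the opening at its end, in the units of the state.
- r.sense(): the state, without advancing time (a new reading comes with each control period).
- r.grab_frame(name): name is "side" or "top" or "wrist"; returns a dict with "image" (420x560x3 uint8, blue, green, red), "fx", "fy", "cx", "cy" (pixels), "k1" (the pictures are not rectified: a ray, as slopes to the right and down, at radius r is drawn at 1 + k1 r^2 times it, then the intrinsics apply), "xyz" and "orientation" of the camera in the world. Camera axes: x right, y down, z forward; pixel columns grow to the right and rows downward; lengths in mm; the calibration is good to about 2 mm. A picture is of the moment at which its call begins. There is no depth.
- r.sign_off(): hands the job in, once; it reports no verdict.
The state is a dict: "clock": time; "qpos": joint angles; "qvel": joint speeds; "joint_efforts": joint torques, N m; "eef_pos": TCP position; "tcp_rot": TCP orientation; "contact_force": force on the tool from outside, world axes, zero at the start; "wrist_torque": the same for the moment, N m; "opening": opening from 0.0 (shut) to 1.0 (fully open).
Only numpy, scipy, OpenCV 4.12 (cv2) and the standard library are available. Lean on these libraries where they do the work, as an engineer would, in place of code of your own. Each camera call takes 0.05 s, during which the arm holds its last target.

## Working session

There is one attempt and no reset: what is moved stays moved. The work goes in short steps, Python scripts to look and compute and a tool call to move; the robot and the scene stay as the last step left them, time stands still between calls to the robot, and variables do not carry over. Pictures are saved under pics/ and viewed, and the job is handed in when it is done.

Besides the shell and the picture viewer there is one more tool, called after ">>>" by a JSON object that holds its "method" and its "body", one argument or row to a line. arm_command: Moves the arm, as the interface text tells. Its arguments: {"type":"object","properties":{"targets":{"type":"array"},"fingers":{"type":"number"},"squeeze":{"type":"number"}},"required":["targets"]}

```bash
mkdir -p pics; cat > h.py <<'E'
import numpy as np, cv2
from scipy.spatial.transform import Rotation as R
from rig import r
def snap(n,tag):
    f=r.grab_frame(n); cv2.imwrite(f'pics/{tag}.png',f['image'])
    import pickle; pickle.dump(f,open(f'pics/{tag}.pkl','wb')); return f
def load(tag):
    import pickle; return pickle.load(open(f'pics/{tag}.pkl','rb'))
def cam(f):
    return np.array(f['xyz'],float), R.from_euler('xyz',f['orientation']).as_matrix()
def pix2w(f,u,v,z):
    K=np.array([[f['fx'],0,f['cx']],[0,f['fy'],f['cy']],[0,0,1.]])
    p=cv2.undistortPoints(np.array([[[u,v]]],float),K,np.array([f['k1'],0,0,0.]))[0,0]
    C,M=cam(f); d=M@np.array([p[0],p[1],1]); return C+d*(z-C[2])/d[2]
def w2pix(f,P):
    C,M=cam(f); K=np.array([[f['fx'],0,f['cx']],[0,f['fy'],f['cy']],[0,0,1.]])
    c=(np.atleast_2d(P)-C)@M
    return cv2.projectPoints(c,np.zeros(3),np.zeros(3),K,np.array([f['k1'],0,0,0.]))[0][:,0]
def crop(tag,x0,y0,x1,y1,s,out):
    im=cv2.imread(f'pics/{tag}.png')[y0:y1,x0:x1]; cv2.imwrite(f'pics/{out}.png',cv2.resize(im,None,fx=s,fy=s,interpolation=cv2.INTER_CUBIC))
E
python3 - <<'E'
from h import *
for n in('side','top','wrist'):
    f=snap(n,n+'0'); print(n,{k:v for k,v in f.items() if k!='image'})
print(r.sense())
E
```

```text
side {'fx': 398.7066400024233, 'fy': 398.7066400024233, 'cx': 281.8948445954058, 'cy': 207.53526444799436, 'k1': -0.09364008614135486, 'xyz': array([1264.08321277, -422.22171168,  446.69550901]), 'orientation': array([-2.0401153 ,  0.02148791,  1.04675723])}
top {'fx': 485.881237957972, 'fy': 485.881237957972, 'cx': 282.55271484933064, 'cy': 214.67352304859796, 'k1': -0.13373787652549937, 'xyz': array([ 356.48673108,  -45.81179945, 1004.13791515]), 'orientation': array([-2.9603695 , -0.00476934, -1.56682985])}
wrist {'fx': 312.9867650612808, 'fy': 312.9867650612808, 'cx': 279.3036115619051, 'cy': 214.0130429800219, 'k1': -0.057889640828719405, 'xyz': array([136.98620714, 612.5913104 , 372.17775073]), 'orientation': array([2.87741815e+00, 1.81591515e-03, 1.24543996e+00])}
{'clock': 0.15, 'qpos': array([ 1.24363796e+00,  3.53519908e-01,  1.63393005e+00,  5.54969432e-05,
        1.15522291e+00, -2.38781519e-03]), 'qvel': array([-0.00064097,  0.00026831, -0.00252743, -0.0003345 ,  0.00121589,
       -0.00042842]), 'joint_efforts': array([-1.15473180e-03, -6.05633855e+01, -3.42339706e+01, -1.45528423e-05,
        6.17524798e-03, -1.72328856e-05]), 'eef_pos': array([199.29456474, 592.00007057, 230.72911058]), 'tcp_rot': array([-3.14153933e+00,  1.08008802e-03,  1.24600337e+00]), 'contact_force': array([ 0.14803597,  0.41444547, -0.18766109]), 'wrist_torque': array([-0.01479253, -0.00951793,  0.00612233]), 'opening': 1.0035055767376238}
```

View pics/top0.png

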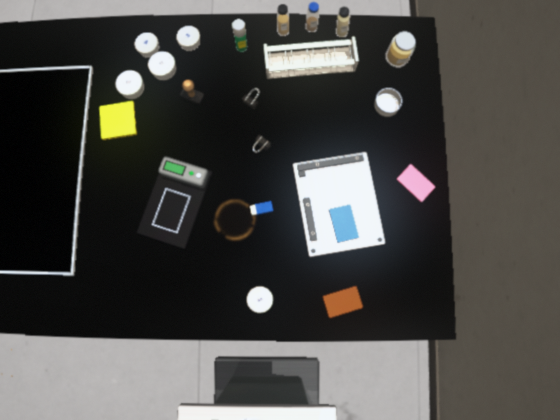

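View pics/side0.png

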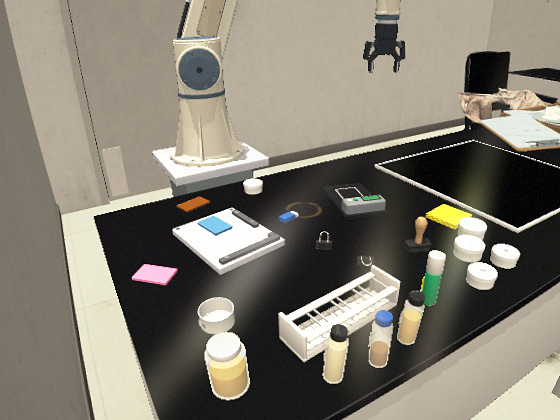

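View pics/wrist0.png

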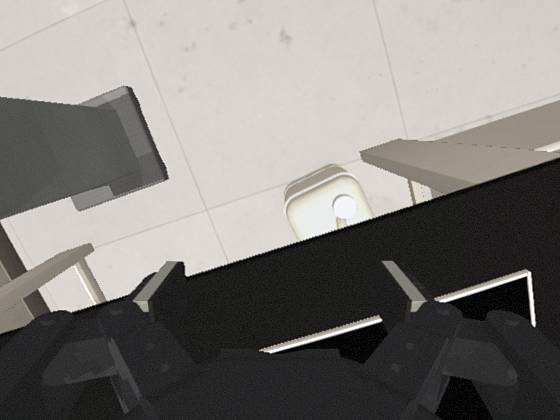

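```bash
python3 - <<'E'
from h import *
crop('top0',280,140,400,265,5,'c1')
crop('top0',130,145,230,255,5,'c2')
E
```

```text
(no output)
```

View pics/c1.png

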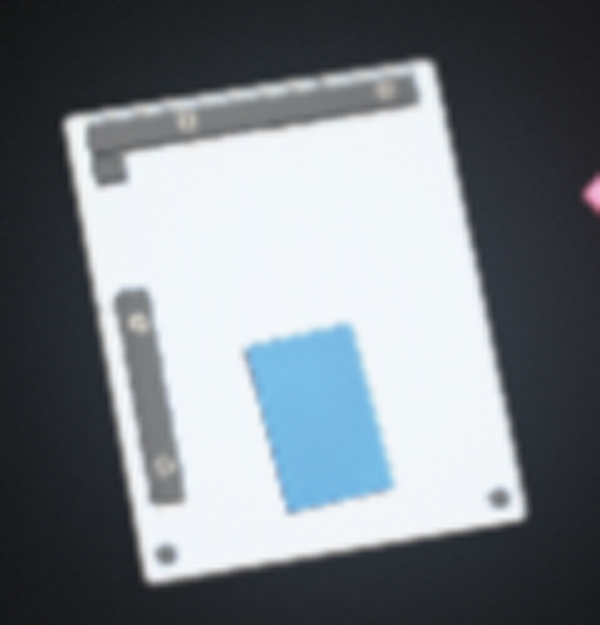

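View pics/c2.png

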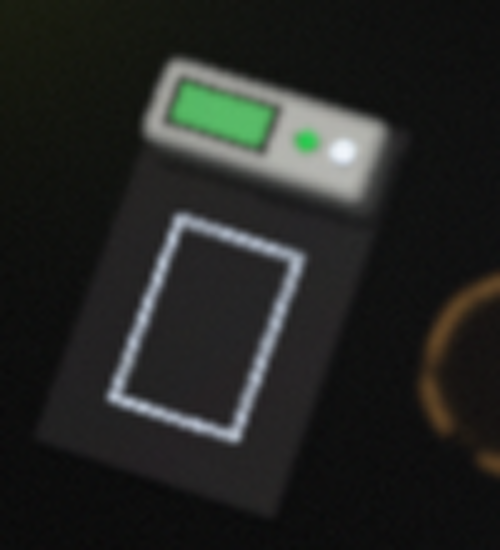

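```bash
python3 - <<'E'
from h import *
f=load('top0')
def P(l,o,z): return np.array([pix2w(f,(x-2)/5+o[0],(y-2)/5+o[1],z)[:2] for x,y in l])
def fit(W,L):
    L=np.array(L,float); mW=W.mean(0); A=L-L.mean(0); B=W-mW
    a=np.arctan2((A[:,0]*B[:,1]-A[:,1]*B[:,0]).sum(),(A*B).sum())
    Rm=np.array([[np.cos(a),-np.sin(a)],[np.sin(a),np.cos(a)]])
    c=mW-Rm@L.mean(0); print('c',c.round(1),'a',a.round(4),'res',(W-(L@Rm.T+c)).round(1).tolist()); return c,a
J=P([(65,118),(435,60),(525,518),(148,583)],(280,140),16)
c,a=fit(J,[(100,80),(100,-80),(-100,-80),(-100,80)])
T=P([(245,347),(352,323),(393,490),(288,513)],(280,140),22)
t,b=fit(T,[(36,23),(36,-23),(-36,-23),(-36,23)])
F=P([(180,218),(302,257),(238,436),(113,397)],(130,145),14)
fit(F,[(40,27),(40,-27),(-40,-27),(-40,27)])
Rm=np.array([[np.cos(a),-np.sin(a)],[np.sin(a),np.cos(a)]])
print('tile in jig',(t-c)@Rm, b-a,'home',c+Rm@[44,35])
for n,(u,v),z in [('tin',(260,300),27),('rubber',(262,208),12),('clip',(261,144),15),('orange',(343,302),0),('ring',(235,220),0)]: print(n,pix2w(f,u,v,z).round(0))
E
```

```text
c [ 563.5 -166. ] a 0.1676 res [[-0.6, -0.1], [-0.2, -0.4], [0.6, 1.2], [0.2, -0.7]]
c [ 519.4 -175.1] a 0.2267 res [[-0.5, -0.2], [-0.4, 0.1], [0.1, 0.8], [0.8, -0.7]]
c [547.  182.7] a -0.3049 res [[0.2, 0.5], [-0.3, -0.7], [0.1, -0.9], [-0.1, 1.1]]
tile in jig [-45.02858169  -1.57366621] 0.05910264639289084 home [ 601.04777409 -124.15157323]
tin [363.  -6.  27.]
rubber [552.  -7.  12.]
clip [691.  -3.  15.]
orange [ 359. -174.    0.]
ring [529.  50.   0.]
```

```bash
cat >> h.py <<'E'
def go(x,y,z,yaw=None):
    s=r.sense(); p=np.array(s['eef_pos']); M=R.from_euler('xyz',s['tcp_rot'])
    cy=s['tcp_rot'][2]
    if yaw is None: yaw=cy
    T=R.from_euler('xyz',[np.pi,0,yaw]); rv=(M.inv()*T).as_rotvec()
    print('turn',rv.round(4),'then shift mm',(T.inv().apply(np.array([x,y,z])-p)).round(2),'pos',p.round(1),'yaw',round(cy,4),'F',np.round(s['contact_force'],1),'op',round(s['opening'],3),'t',s['clock'])
E
python3 -c "
from h import *
go(519.4,-175.1,150,1.797)"
```

```text
turn [-3.00e-04  1.00e-03 -5.51e-01] then shift mm [-819.35  139.91   80.73] pos [199.3 592.  230.7] yaw 1.246 F [ 0.1  0.4 -0.2] op 1.004 t 0.15
```

>>> {"method": "arm_command", "body": {
  "targets": [
    [-0.01,0,0,0,0,-0.11],
    [-0.02,0,0,0,0,-0.11],
    [-0.02,0,0,0,0,-0.11],
    [-0.02,0,0,0,0,-0.11],
    [-0.03,0,0,0,0,-0.11],
    [-0.032,0.005,0,0,0,0],
    [-0.032,0.005,0,0,0,0],
    [-0.032,0.005,0,0,0,0],
    [-0.032,0.005,0,0,0,0],
    [-0.032,0.005,0,0,0,0],
    [-0.032,0.005,0,0,0,0],
    [-0.032,0.005,0,0,0,0],
    [-0.032,0.005,0,0,0,0],
    [-0.032,0.005,0,0,0,0],
    [-0.032,0.005,0,0,0,0],
    [-0.032,0.005,0,0,0,0],
    [-0.032,0.005,0,0,0,0],
    [-0.032,0.005,0,0,0,0],
    [-0.032,0.005,0,0,0,0],
    [-0.032,0.005,0,0,0,0]
  ],
  "fingers": 0.0854,
  "squeeze": 20
}}

```text
clock: 1.82
eef_pos: [373.9, 40.9, 231.4]
tcp_rot: [3.141, 0.0, 1.796]
contact_force: [1.7, 0.2, -0.3]
opening: 0.999
```

```bash
python3 -c "
from h import *
go(519.4,-175.1,150,1.797)"
```

```text
turn [ 0.0005  0.     -0.001 ] then shift mm [-243.08   93.34   81.4 ] pos [373.9  40.9 231.4] yaw 1.796 F [ 1.7  0.2 -0.3] op 0.999 t 1.8167
```

>>> {"method": "arm_command", "body": {
  "targets": [
    [-0.024,0.0093,0.008,0,0,0],
    [-0.024,0.0093,0.008,0,0,0],
    [-0.024,0.0093,0.008,0,0,0],
    [-0.024,0.0093,0.008,0,0,0],
    [-0.024,0.0093,0.008,0,0,0],
    [-0.024,0.0093,0.008,0,0,0],
    [-0.024,0.0093,0.008,0,0,0],
    [-0.024,0.0093,0.008,0,0,0],
    [-0.024,0.0093,0.008,0,0,0],
    [-0.024,0.0093,0.008,0,0,0],
    [0,0,0,0,0,0],
    [0,0,0,0,0,0]
  ]
}}

```text
clock: 2.82
eef_pos: [517.8, -171.3, 150.4]
tcp_rot: [-3.14, -0.001, 1.794]
contact_force: [-0.2, 0.6, -0.4]
opening: 1.005
```

```bash
python3 -c "
from h import *
f=snap('wrist','w1')
go(519.4,-175.1,60,1.797)"
```

```text
turn [-0.0013 -0.001  -0.0019] then shift mm [-4.92  1.01 90.77] pos [ 517.3 -170.5  150.8] yaw 1.7951 F [ 0.1  0.2 -0.4] op 0.999 t 2.8667
```

View pics/w1.png

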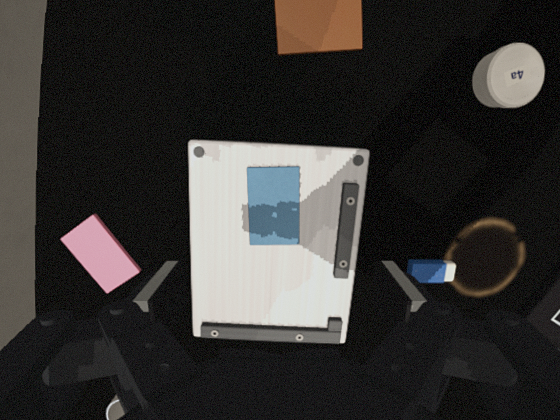

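```bash
python3 - <<'E'
from h import *
crop('w1',180,130,380,350,3.5,'c3')
E
```

```text
(no output)
```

View pics/c3.png

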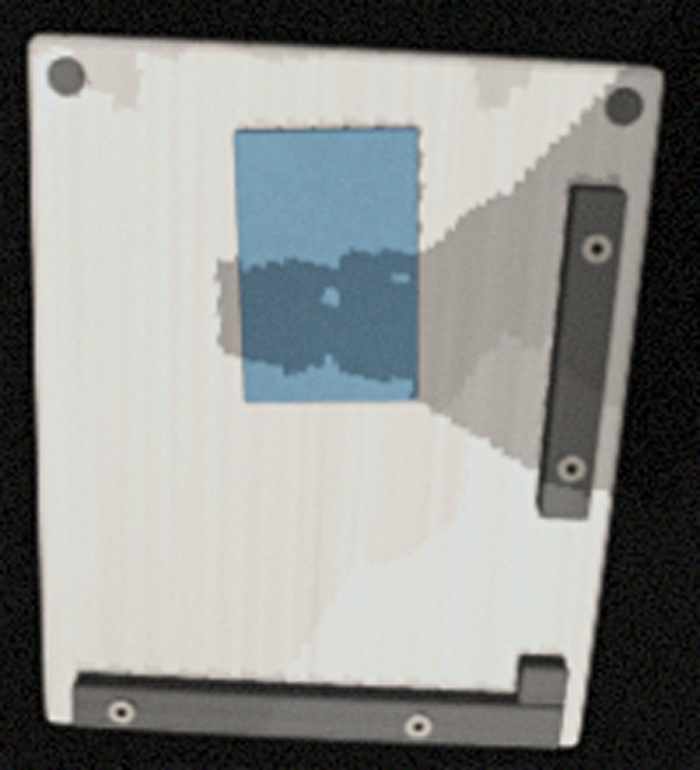

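```bash
cat >> h.py <<'E'
def fit(W,L):
    L=np.array(L,float); mW=W.mean(0); A=L-L.mean(0); B=W-mW
    a=np.arctan2((A[:,0]*B[:,1]-A[:,1]*B[:,0]).sum(),(A*B).sum())
    Rm=np.array([[np.cos(a),-np.sin(a)],[np.sin(a),np.cos(a)]])
    c=mW-Rm@L.mean(0); print('c',c.round(1),'a',a.round(4),'res',(W-(L@Rm.T+c)).round(1).tolist()); return c,a,Rm
def PW(f,l,o,s,z): return np.array([pix2w(f,(x-s/2+.5)/s+o[0],(y-s/2+.5)/s+o[1],z)[:2] for x,y in l])
E
python3 - <<'E'
from h import *
f=load('w1')
c,a,Rm=fit(PW(f,[(30,37),(663,70),(580,745),(47,722)],(180,130),3.5,16),[(-100,-80),(-100,80),(100,80),(100,-80)])
t,b,_=fit(PW(f,[(236,130),(418,127),(416,399),(245,402)],(180,130),3.5,22),[(-36,-23),(-36,23),(36,23),(36,-23)])
print((t-c)@Rm,b-a,'home',c+Rm@[44,35])
go(*t,60,b+np.pi/2)
E
```

```text
c [ 562.7 -167.2] a 0.1726 res [[1.2, 1.6], [1.8, -1.1], [-1.4, -1.1], [-1.5, 0.6]]
c [ 518.9 -176.9] a 0.2336 res [[0.4, 0.9], [0.5, -0.4], [-0.5, -0.8], [-0.4, 0.4]]
[-44.75797136  -2.0664944 ] 0.061030127609624424 home [ 600.00698817 -125.13200435]
turn [-0.0013 -0.001  -0.0093] then shift mm [-6.56  0.1  90.77] pos [ 517.3 -170.5  150.8] yaw 1.7951 F [ 0.1  0.2 -0.4] op 0.999 t 2.8667
```

>>> {"method": "arm_command", "body": {
  "targets": [
    [-0.0063,0,0,0,0,-0.009],
    [0,0,0.02,0,0,0],
    [0,0,0.03,0,0,0],
    [0,0,0.03,0,0,0],
    [0,0,0.02,0,0,0],
    [0,0,0.01,0,0,0],
    [0,0,0.006,0,0,0],
    [0,0,0,0,0,0],
    [0,0,0,0,0,0]
  ],
  "fingers": 0.062
}}

```text
clock: 3.62
eef_pos: [520.0, -176.9, 36.2]
tcp_rot: [3.141, 0.001, 1.805]
contact_force: [0.3, 0.1, 0.3]
opening: 0.73
```

```bash
python3 -c "
from h import *
f=snap('wrist','w2')
go(518.9,-176.5,16,1.804)"
```

```text
turn [0.0016 0.001  0.0013] then shift mm [ 0.82 -1.25 20.54] pos [ 520.3 -177.    36.5] yaw 1.8053 F [0.7 0.4 0.6] op 0.727 t 3.6667
```

View pics/w2.png

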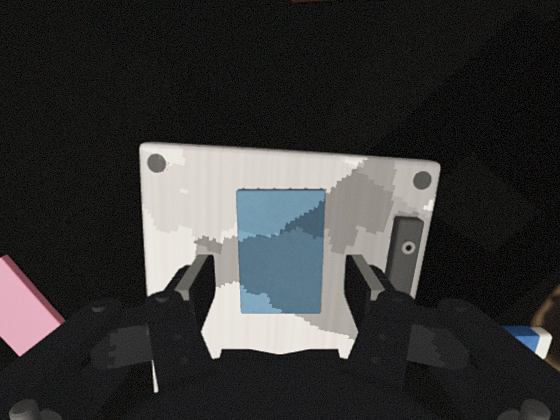

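>>> {"method": "arm_command", "body": {
  "targets": [
    [0.0005,-0.001,0.006,0,0,0],
    [0,0,0.006,0,0,0],
    [0,0,0.003,0,0,0],
    [0,0,0,0,0,0],
    [0,0,0,0,0,0],
    [0,0,0,0,0,0]
  ],
  "fingers": 0.051
}}

```text
clock: 4.17
eef_pos: [518.3, -176.6, 20.3]
tcp_rot: [-3.142, -0.0, 1.805]
contact_force: [0.3, 0.4, -1.3]
opening: 0.593
```

>>> {"method": "arm_command", "body": {
  "targets": [
    [0,0,0.001,0,0,0],
    [0,0,0.001,0,0,0],
    [0,0,0,0,0,0]
  ]
}}

```text
clock: 4.42
eef_pos: [518.3, -176.6, 18.2]
tcp_rot: [-3.142, -0.0, 1.805]
contact_force: [0.2, 0.3, 0.4]
opening: 0.603
```

```bash
python3 -c "
from h import *
f=snap('side','s2');snap('wrist','w3')
crop('side0',160,160,300,280,5,'c4');crop('side0',160,160,300,280,5,'c4');crop('s2',160,160,300,280,5,'c5')
go(518.9,-176.5,16,1.804)"
```

```text
turn [-0.    -0.     0.001] then shift mm [-0.07  0.59  2.27] pos [ 518.3 -176.6   18.3] yaw 1.805 F [-0.5 -0.   0.1] op 0.598 t 4.5167
```

View pics/c5.png

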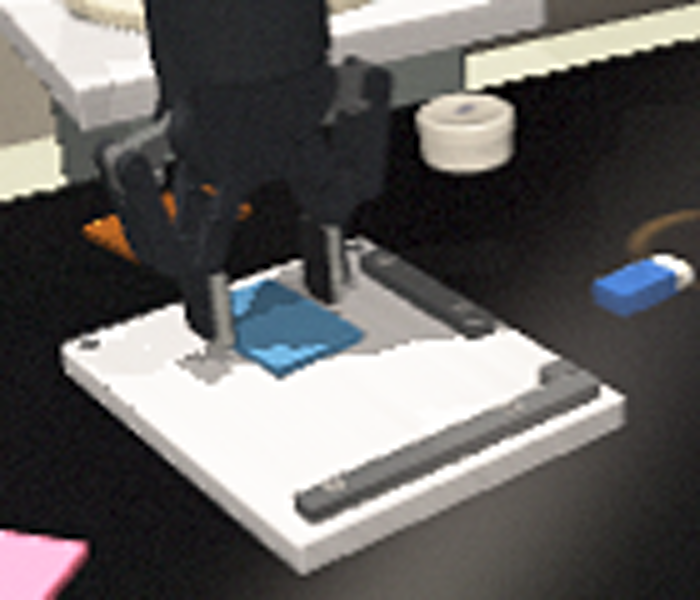

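View pics/w3.png

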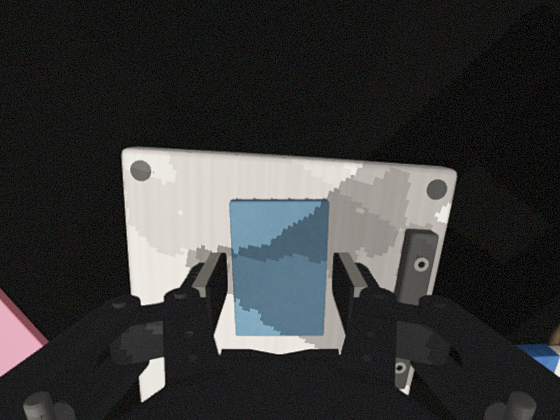

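>>> {"method": "arm_command", "body": {
  "targets": [
    [0,0,0.001,0,0,0],
    [0,0,0.001,0,0,0],
    [0,0,0.0005,0,0,0],
    [0,0,0,0,0,0]
  ]
}}

```text
clock: 4.85
eef_pos: [518.2, -176.5, 15.6]
tcp_rot: [-3.141, -0.0, 1.805]
contact_force: [0.7, 0.3, -0.5]
opening: 0.599
```

>>> {"method": "arm_command", "body": {
  "targets": [
    [0,0,0.0005,0,0,0],
    [0,0,0,0,0,0]
  ]
}}

```text
clock: 5.02
eef_pos: [518.3, -176.5, 15.2]
tcp_rot: [-3.142, -0.0, 1.805]
contact_force: [0.7, -0.8, -0.6]
opening: 0.597
```

>>> {"method": "arm_command", "body": {
  "targets": [
    [0,0,0.0005,0,0,0],
    [0,0,0,0,0,0]
  ]
}}

```text
clock: 5.18
eef_pos: [518.3, -176.6, 14.7]
tcp_rot: [-3.142, -0.0, 1.805]
contact_force: [0.4, 0.9, -0.5]
opening: 0.593
```

>>> {"method": "arm_command", "body": {
  "targets": [
    [0,0,0,0,0,0],
    [0,0,0,0,0,0],
    [0,0,0,0,0,0],
    [0,0,0,0,0,0],
    [0,0,0,0,0,0]
  ],
  "fingers": 0.03,
  "squeeze": 20
}}

```text
clock: 5.6
eef_pos: [518.3, -176.6, 14.9]
tcp_rot: [3.142, -0.0, 1.805]
contact_force: [-0.5, 0.3, 3.6]
opening: 0.529
```

```bash
python3 -c "
from h import *
f=snap('wrist','w4');snap('side','s4');crop('s4',160,160,300,280,5,'c6')
go(600,-125,16,1.743)"
```

```text
turn [0.    0.    0.062] then shift mm [36.81 89.34 -1.09] pos [ 518.3 -176.6   14.9] yaw 1.805 F [-2.2  0.   4.8] op 0.532 t 5.7
```

View pics/w4.png

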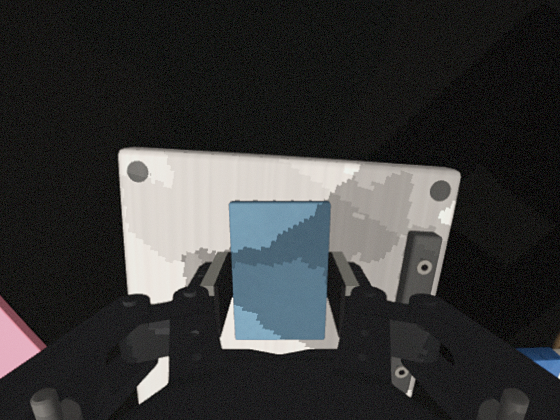

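View pics/c6.png

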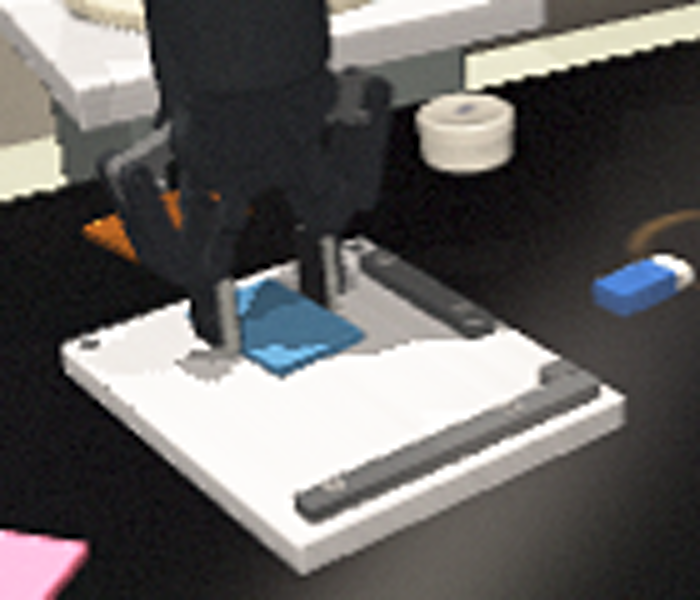

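>>> {"method": "arm_command", "body": {
  "targets": [
    [0,0,-0.001,0,0,0],
    [0,0,-0.001,0,0,0],
    [0,0,0,0,0,0.031],
    [0,0,0,0,0,0.031],
    [0,0.005,0,0,0,0],
    [0,0.01,0,0,0,0],
    [0,0.01,0,0,0,0],
    [0,0.01,0,0,0,0],
    [0,0.01,0,0,0,0],
    [0,0.01,0,0,0,0],
    [0,0.01,0,0,0,0],
    [0,0.01,0,0,0,0],
    [0,0.007,0,0,0,0],
    [0,0.003,0,0,0,0],
    [0,0,0,0,0,0]
  ]
}}

```text
clock: 6.95
eef_pos: [602.8, -161.9, 16.7]
tcp_rot: [3.141, 0.0, 1.743]
contact_force: [0.1, -0.1, 0.2]
opening: 0.531
```

```bash
python3 -c "
from h import *
f=snap('wrist','w5')
go(600,-125,16,1.743)"
```

```text
turn [-0.0004 -0.0001  0.0002] then shift mm [36.71  4.32  0.64] pos [ 602.  -161.9   16.6] yaw 1.7432 F [-0.1 -0.7 -0.3] op 0.531 t 7.0
```

View pics/w5.png

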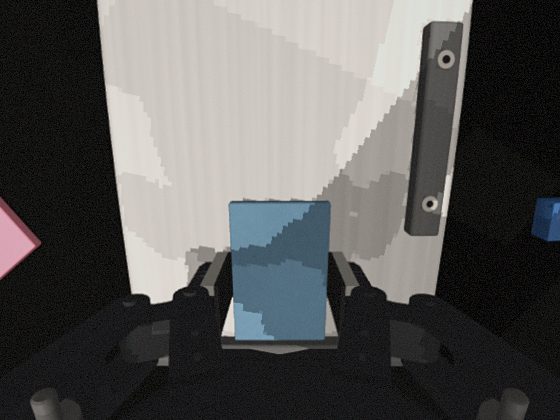

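>>> {"method": "arm_command", "body": {
  "targets": [
    [0.004,0,0,0,0,0],
    [0.006,0,0,0,0,0],
    [0.006,0,0,0,0,0],
    [0.006,0,0,0,0,0],
    [0.005,0,0,0,0,0],
    [0.004,0,0,0,0,0],
    [0.002,0,0,0,0,0],
    [0,0,0,0,0,0]
  ]
}}

```text
clock: 7.67
eef_pos: [596.3, -128.9, 16.8]
tcp_rot: [-3.142, -0.0, 1.744]
contact_force: [0.1, -0.5, 0.0]
opening: 0.529
```

```bash
python3 -c "
from h import *
f=snap('wrist','w6');snap('side','s6');crop('s6',190,180,300,280,6,'c7')
go(600,-125,16,1.743)"
```

```text
turn [0.0001 0.0001 0.0003] then shift mm [3.81 4.23 0.83] pos [ 596.5 -129.5   16.8] yaw 1.7433 F [ 0.8 -0.4 -0.8] op 0.529 t 7.7667
```

View pics/w6.png

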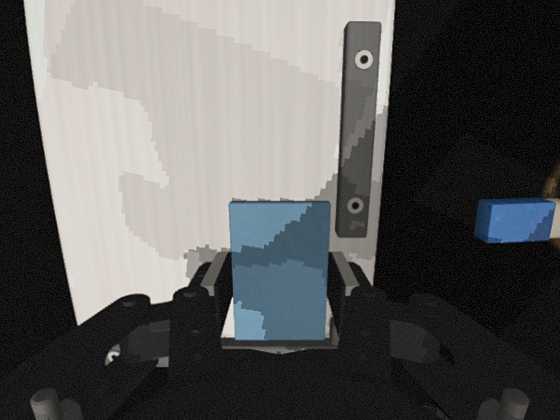

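View pics/c7.png

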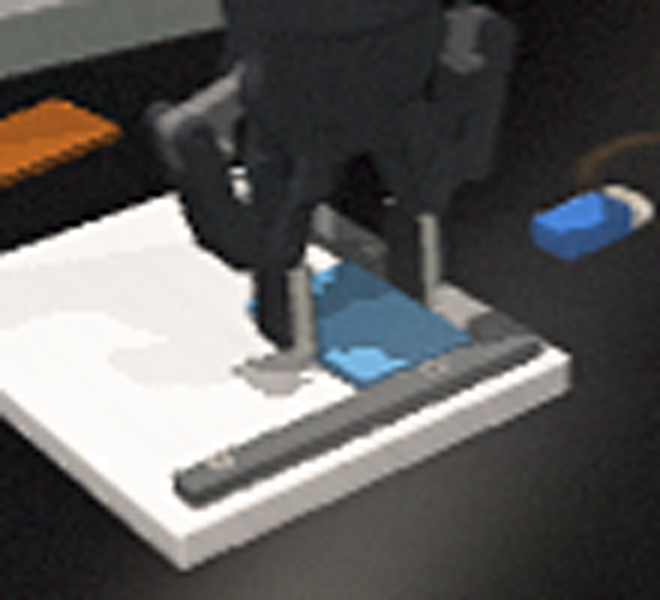

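>>> {"method": "arm_command", "body": {
  "targets": [
    [0,0,0.001,0,0,0],
    [0,0,0.0008,0,0,0],
    [0,0,0,0,0,0]
  ]
}}

```text
clock: 8.02
eef_pos: [596.5, -129.7, 15.0]
tcp_rot: [3.142, 0.0, 1.743]
contact_force: [-0.1, -0.3, 0.3]
opening: 0.529
```

>>> {"method": "arm_command", "body": {
  "targets": [
    [0,0.001,0,0,0,0],
    [0,0.0005,0,0,0,0],
    [0,0,0,0,0,0]
  ]
}}

```text
clock: 8.27
eef_pos: [598.0, -129.3, 15.0]
tcp_rot: [3.141, 0.0, 1.743]
contact_force: [0.2, -0.0, 0.2]
opening: 0.53
```

>>> {"method": "arm_command", "body": {
  "targets": [
    [0,0.0005,0,0,0,0],
    [0,0,0,0,0,0]
  ]
}}

```text
clock: 8.43
eef_pos: [598.5, -129.2, 15.0]
tcp_rot: [3.142, 0.0, 1.743]
contact_force: [-0.2, -0.9, 0.7]
opening: 0.528
```

>>> {"method": "arm_command", "body": {
  "targets": [
    [0,0.0005,0,0,0,0],
    [0,0,0,0,0,0]
  ]
}}

```text
clock: 8.6
eef_pos: [598.9, -129.0, 14.9]
tcp_rot: [3.142, 0.0, 1.743]
contact_force: [-0.5, 0.4, 1.0]
opening: 0.526
```

>>> {"method": "arm_command", "body": {
  "targets": [
    [0,0.0005,0,0,0,0],
    [0,0,0,0,0,0]
  ]
}}

```text
clock: 8.77
eef_pos: [599.5, -128.9, 15.0]
tcp_rot: [3.141, 0.0, 1.743]
contact_force: [0.4, -1.1, -1.2]
opening: 0.53
```

>>> {"method": "arm_command", "body": {
  "targets": [
    [0,0.0005,0,0,0,0],
    [0,0,0,0,0,0]
  ]
}}

```text
clock: 8.93
eef_pos: [600.0, -128.9, 15.0]
tcp_rot: [3.141, 0.0, 1.743]
contact_force: [-0.0, 0.5, -1.4]
opening: 0.531
```

>>> {"method": "arm_command", "body": {
  "targets": [
    [0,0.0005,0,0,0,0],
    [0,0,0,0,0,0]
  ]
}}

```text
clock: 9.1
eef_pos: [600.2, -128.9, 15.0]
tcp_rot: [-3.141, -0.0, 1.743]
contact_force: [-1.6, 0.3, 1.0]
opening: 0.531
```

>>> {"method": "arm_command", "body": {
  "targets": [
    [0,0.0005,0,0,0,0],
    [0,0,0,0,0,0]
  ]
}}

```text
clock: 9.27
eef_pos: [600.2, -128.8, 15.0]
tcp_rot: [-3.14, -0.0, 1.743]
contact_force: [-3.3, -1.1, 3.6]
opening: 0.528
```

>>> {"method": "arm_command", "body": {
  "targets": [
    [0,0.0005,0,0,0,0],
    [0,0,0,0,0,0]
  ]
}}

```text
clock: 9.43
eef_pos: [600.2, -128.7, 14.9]
tcp_rot: [-3.139, -0.0, 1.743]
contact_force: [-5.4, -2.7, 5.5]
opening: 0.529
```

>>> {"method": "arm_command", "body": {
  "targets": [
    [0,-0.0005,0,0,0,0],
    [0.0005,0,0,0,0,0],
    [0.0005,0,0,0,0,0],
    [0,0,0,0,0,0]
  ]
}}

```text
clock: 9.77
eef_pos: [600.3, -128.4, 14.9]
tcp_rot: [-3.141, 0.001, 1.743]
contact_force: [-4.9, -5.1, 3.2]
opening: 0.531
```

>>> {"method": "arm_command", "body": {
  "targets": [
    [0.0005,0,0,0,0,0],
    [0,0,0,0,0,0]
  ]
}}

```text
clock: 9.93
eef_pos: [600.2, -128.0, 14.9]
tcp_rot: [-3.141, 0.001, 1.743]
contact_force: [-4.5, -4.9, 2.6]
opening: 0.528
```

>>> {"method": "arm_command", "body": {
  "targets": [
    [0.0005,0,0,0,0,0],
    [0,0,0,0,0,0]
  ]
}}

```text
clock: 10.1
eef_pos: [600.1, -127.5, 14.9]
tcp_rot: [-3.141, 0.001, 1.743]
contact_force: [-5.0, -6.0, 3.0]
opening: 0.528
```

>>> {"method": "arm_command", "body": {
  "targets": [
    [0.0005,0,0,0,0,0],
    [0,0,0,0,0,0]
  ]
}}

```text
clock: 10.27
eef_pos: [600.0, -127.0, 14.9]
tcp_rot: [-3.141, 0.001, 1.743]
contact_force: [-4.3, -5.3, 2.5]
opening: 0.529
```

>>> {"method": "arm_command", "body": {
  "targets": [
    [0.0005,0,0,0,0,0],
    [0,0,0,0,0,0]
  ]
}}

```text
clock: 10.43
eef_pos: [599.9, -126.5, 14.9]
tcp_rot: [-3.141, 0.001, 1.743]
contact_force: [-4.0, -5.6, 3.1]
opening: 0.532
```

>>> {"method": "arm_command", "body": {
  "targets": [
    [0.0005,0,0,0,0,0],
    [0,0,0,0,0,0]
  ]
}}

```text
clock: 10.6
eef_pos: [599.9, -126.0, 15.0]
tcp_rot: [-3.141, 0.001, 1.743]
contact_force: [-4.2, -6.1, 3.5]
opening: 0.528
```

>>> {"method": "arm_command", "body": {
  "targets": [
    [0.0005,0,0,0,0,0],
    [0,0,0,0,0,0]
  ]
}}

```text
clock: 10.77
eef_pos: [599.8, -125.5, 14.9]
tcp_rot: [-3.141, 0.001, 1.743]
contact_force: [-4.5, -5.4, 3.7]
opening: 0.533
```

>>> {"method": "arm_command", "body": {
  "targets": [
    [0.0005,0,0,0,0,0],
    [0,0,0,0,0,0]
  ]
}}

```text
clock: 10.93
eef_pos: [599.7, -125.0, 14.9]
tcp_rot: [-3.141, 0.001, 1.743]
contact_force: [-4.3, -4.8, 3.1]
opening: 0.53
```

>>> {"method": "arm_command", "body": {
  "targets": [
    [0.0005,0,0,0,0,0],
    [0,0,0,0,0,0]
  ]
}}

```text
clock: 11.1
eef_pos: [599.6, -124.8, 15.0]
tcp_rot: [-3.141, 0.001, 1.743]
contact_force: [-4.2, -7.7, 2.9]
opening: 0.529
```

>>> {"method": "arm_command", "body": {
  "targets": [
    [0.0005,0,0,0,0,0],
    [0,0,0,0,0,0]
  ]
}}

```text
clock: 11.27
eef_pos: [599.6, -124.7, 14.9]
tcp_rot: [-3.141, 0.002, 1.743]
contact_force: [-3.5, -10.0, 0.9]
opening: 0.528
```

```bash
python3 -c "
from h import *
f=snap('wrist','w7');crop('w7',190,180,400,360,3.5,'c8');snap('side','s7');crop('s7',190,180,300,280,6,'c9')
go(600,-125,16,1.743)"
```

```text
turn [-0.0006  0.0016  0.    ] then shift mm [-0.31  0.34 -1.04] pos [ 599.6 -124.7   15. ] yaw 1.743 F [-4.  -9.1  1.5] op 0.53 t 11.3667
```

View pics/c8.png

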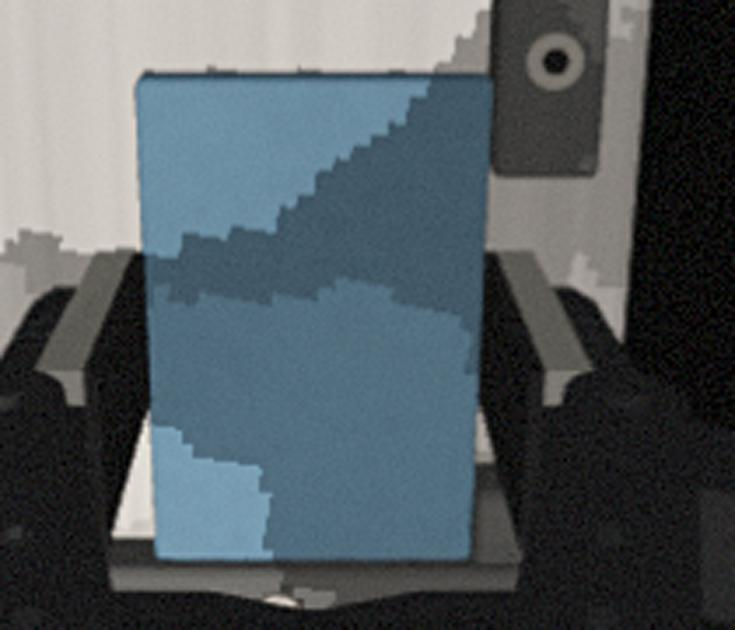

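View pics/c9.png

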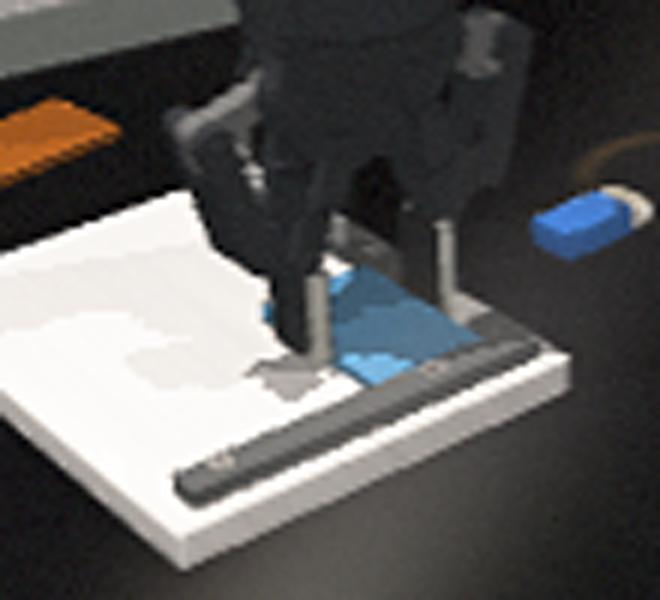

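>>> {"method": "arm_command", "body": {
  "targets": [
    [0,0,0,0,0,0],
    [0,0,0,0,0,0],
    [0,0,0,0,0,0],
    [0,0,0,0,0,0]
  ],
  "fingers": 0.056
}}

```text
clock: 11.7
eef_pos: [600.3, -123.1, 15.0]
tcp_rot: [3.141, 0.0, 1.743]
contact_force: [0.3, 0.1, -0.3]
opening: 0.658
```

```bash
python3 -c "
from h import *
f=snap('wrist','w8');crop('w8',190,180,400,360,3.5,'c8')
go(600,-125,16,1.743)"
```

```text
turn [0.0005 0.     0.0002] then shift mm [-1.86 -0.56 -0.98] pos [ 600.2 -123.1   15. ] yaw 1.7432 F [-0.2 -0.1 -0.3] op 0.655 t 11.75
```

View pics/c8.png

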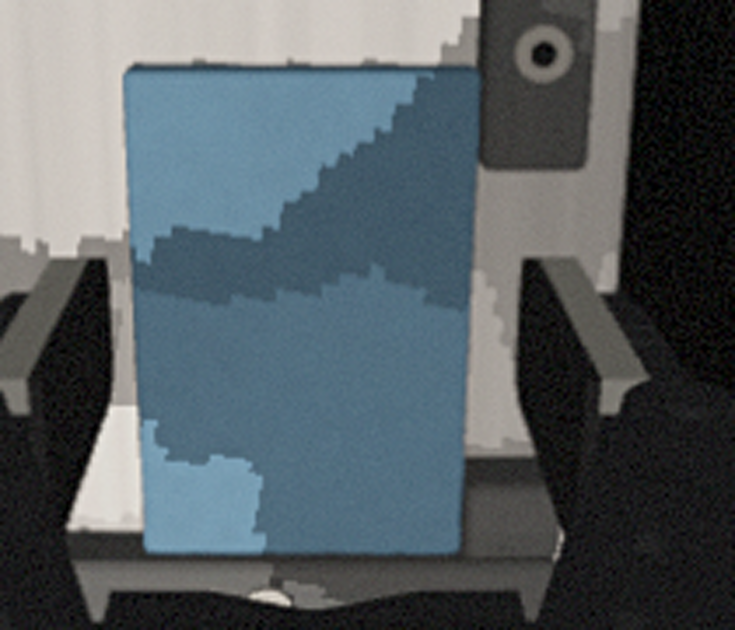

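>>> {"method": "arm_command", "body": {
  "targets": [
    [0.001,0,0,0,0,0],
    [0.001,0,0,0,0,0],
    [0.0005,0,0,0,0,0],
    [0,0,0,0,0,0]
  ]
}}

```text
clock: 12.08
eef_pos: [599.5, -120.6, 15.0]
tcp_rot: [-3.142, -0.0, 1.743]
contact_force: [-0.2, 0.8, -0.2]
opening: 0.653
```

>>> {"method": "arm_command", "body": {
  "targets": [
    [0.001,0,0,0,0,0],
    [0,0,0,0,0,0]
  ]
}}

```text
clock: 12.25
eef_pos: [599.3, -119.9, 15.0]
tcp_rot: [3.142, 0.0, 1.743]
contact_force: [-0.1, -1.5, 0.3]
opening: 0.657
```

>>> {"method": "arm_command", "body": {
  "targets": [
    [0.0007,0,0,0,0,0],
    [0,0,0,0,0,0]
  ]
}}

```text
clock: 12.42
eef_pos: [599.4, -119.7, 15.1]
tcp_rot: [3.141, 0.001, 1.743]
contact_force: [0.7, -4.1, -1.1]
opening: 0.656
```

>>> {"method": "arm_command", "body": {
  "targets": [
    [0.0007,0,0,0,0,0],
    [0,0,0,0,0,0]
  ]
}}

```text
clock: 12.58
eef_pos: [599.4, -119.6, 15.2]
tcp_rot: [3.141, 0.002, 1.743]
contact_force: [0.5, -8.3, 0.1]
opening: 0.66
```

>>> {"method": "arm_command", "body": {
  "targets": [
    [-0.003,0,0,0,0,0],
    [-0.0035,0,0,0,0,0],
    [0,0,-0.004,0,0,0],
    [0,0,-0.012,0,0,0],
    [0,0,-0.014,0,0,0],
    [0,-0.01,0,0,0,0],
    [0,-0.02,0,0,0,0],
    [0,-0.02,0,0,0,0],
    [0,-0.01,0,0,0,0],
    [0,0,0,0,0,0],
    [0,0,0,0,0,0]
  ],
  "fingers": 0.056
}}

```text
clock: 13.5
eef_pos: [541.2, -135.3, 45.3]
tcp_rot: [3.141, 0.0, 1.742]
contact_force: [0.3, -0.3, 0.1]
opening: 0.654
```

>>> {"method": "arm_command", "body": {
  "targets": [
    [0,0,0,0,0,0],
    [0,0,0,0,0,0],
    [0,0,0,0,0,0],
    [0,0,0,0,0,0],
    [0,0,0,0,0,0],
    [0,0,0.006,0,0,0],
    [0,0,0.01,0,0,0],
    [0,0,0.006,0,0,0],
    [0,0,0.003,0,0,0],
    [0,0,0,0,0,0]
  ],
  "fingers": 0.0
}}

```text
clock: 14.33
eef_pos: [540.2, -134.9, 18.7]
tcp_rot: [-3.14, -0.001, 1.743]
contact_force: [-0.9, 0.1, -0.0]
opening: 0.003
```

```bash
python3 -c "
from h import *
f=snap('wrist','w9');snap('side','s9');crop('s9',190,180,300,280,6,'c9')
go(599.6,-124.7,19,1.743)"
```

```text
turn [-0.0006 -0.0003 -0.0001] then shift mm [ 0.23 59.66  0.66] pos [ 540.9 -135.1   19.7] yaw 1.7429 F [0.6 0.3 0. ] op -0.002 t 14.4333
```

View pics/c9.png

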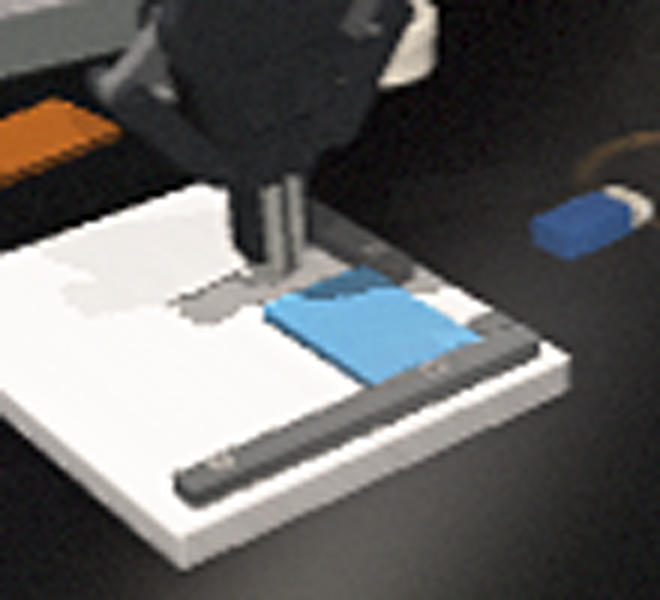

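View pics/w9.png

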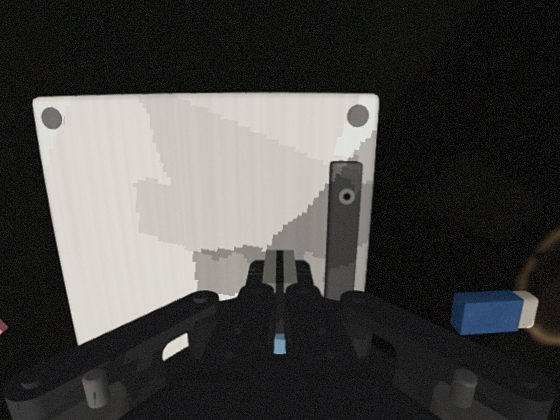

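>>> {"method": "arm_command", "body": {
  "targets": [
    [0,0.003,0.0008,0,0,0],
    [0,0.003,0,0,0,0],
    [0,0.002,0,0,0,0],
    [0,0.001,0,0,0,0],
    [0,0,0,0,0,0]
  ]
}}

```text
clock: 14.85
eef_pos: [550.5, -133.6, 19.4]
tcp_rot: [3.141, 0.0, 1.743]
contact_force: [-0.2, 0.4, 0.0]
opening: -0.003
```

>>> {"method": "arm_command", "body": {
  "targets": [
    [0,0.001,0,0,0,0],
    [0,0.001,0,0,0,0],
    [0,0,0,0,0,0]
  ]
}}

```text
clock: 15.1
eef_pos: [552.1, -133.3, 19.3]
tcp_rot: [3.141, 0.0, 1.743]
contact_force: [0.1, 1.1, 0.4]
opening: 0.0
```

>>> {"method": "arm_command", "body": {
  "targets": [
    [0,0.001,0,0,0,0],
    [0,0,0,0,0,0]
  ]
}}

```text
clock: 15.27
eef_pos: [553.0, -133.1, 19.2]
tcp_rot: [3.142, 0.0, 1.743]
contact_force: [0.0, 0.1, -0.4]
opening: -0.001
```

>>> {"method": "arm_command", "body": {
  "targets": [
    [0,0.0008,0,0,0,0],
    [0,0,0,0,0,0]
  ]
}}

```text
clock: 15.43
eef_pos: [553.8, -133.0, 19.2]
tcp_rot: [3.141, 0.0, 1.743]
contact_force: [0.1, -0.3, 0.3]
opening: 0.002
```

>>> {"method": "arm_command", "body": {
  "targets": [
    [0,0.0008,0,0,0,0],
    [0,0,0,0,0,0]
  ]
}}

```text
clock: 15.6
eef_pos: [554.6, -132.8, 19.2]
tcp_rot: [3.141, 0.0, 1.743]
contact_force: [-0.2, -0.5, 1.1]
opening: -0.0
```

>>> {"method": "arm_command", "body": {
  "targets": [
    [0,0.0008,0,0,0,0],
    [0,0,0,0,0,0]
  ]
}}

```text
clock: 15.77
eef_pos: [554.9, -132.7, 19.1]
tcp_rot: [-3.141, -0.0, 1.743]
contact_force: [-1.3, -0.2, 0.6]
opening: -0.002
```

>>> {"method": "arm_command", "body": {
  "targets": [
    [0,0.0008,0,0,0,0],
    [0,0,0,0,0,0]
  ]
}}

```text
clock: 15.93
eef_pos: [555.1, -132.6, 19.0]
tcp_rot: [-3.14, -0.0, 1.743]
contact_force: [-4.2, -1.9, 2.1]
opening: 0.002
```

>>> {"method": "arm_command", "body": {
  "targets": [
    [0,0.0006,0,0,0,0],
    [0,0,0,0,0,0],
    [0,0,0,0,0,0]
  ]
}}

```text
clock: 16.18
eef_pos: [555.2, -132.5, 18.9]
tcp_rot: [-3.139, -0.001, 1.743]
contact_force: [-6.1, -2.8, 3.5]
opening: -0.002
```

>>> {"method": "arm_command", "body": {
  "targets": [
    [0,-0.004,0,0,0,0],
    [0,-0.006,0,0,0,0],
    [0,0,-0.012,0,0,0],
    [0,0,-0.025,0,0,0],
    [0,0,-0.025,0,0,0],
    [0,0,-0.02,0,0,0],
    [0,0,0,0,0,0]
  ],
  "fingers": 0.06
}}

```text
clock: 16.77
eef_pos: [549.8, -134.8, 106.2]
tcp_rot: [3.135, 0.003, 1.743]
contact_force: [1.2, -0.5, 0.4]
opening: 0.704
```

```bash
python3 -c "
from h import *
f=snap('wrist','w10')
go(599.6,-124.7,40,1.743)"
```

```text
turn [ 0.0054  0.0022 -0.0001] then shift mm [ 1.05 51.71 64.31] pos [ 548.8 -134.6  104.3] yaw 1.7429 F [ 0.4 -0.  -0.2] op 0.707 t 16.8167
```

View pics/w10.png

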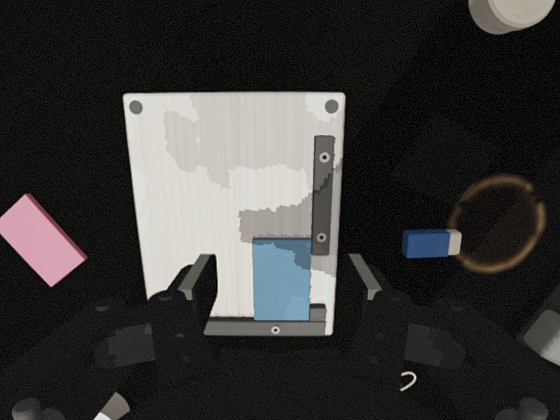

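>>> {"method": "arm_command", "body": {
  "targets": [
    [0.001,0.012,0,0,0,0],
    [0,0.02,0,0,0,0],
    [0,0.015,0,0,0,0],
    [0,0.0047,0,0,0,0],
    [0,0,0.02,0,0,0],
    [0,0,0.025,0,0,0],
    [0,0,0.015,0,0,0],
    [0,0,0,0,0,0],
    [0,0,0,0,0,0]
  ],
  "fingers": 0.056
}}

```text
clock: 17.57
eef_pos: [596.5, -124.0, 39.9]
tcp_rot: [-3.139, -0.001, 1.743]
contact_force: [-0.9, -0.0, 0.4]
opening: 0.654
```

```bash
python3 -c "
from h import *
f=snap('wrist','w11')
go(599.6,-124.7,15,1.743)"
```

```text
turn [-0.0009 -0.0004  0.    ] then shift mm [-0.85  2.08 26.04] pos [ 597.4 -124.2   41. ] yaw 1.743 F [1.2 0.1 1.6] op 0.656 t 17.6167
```

View pics/w11.png

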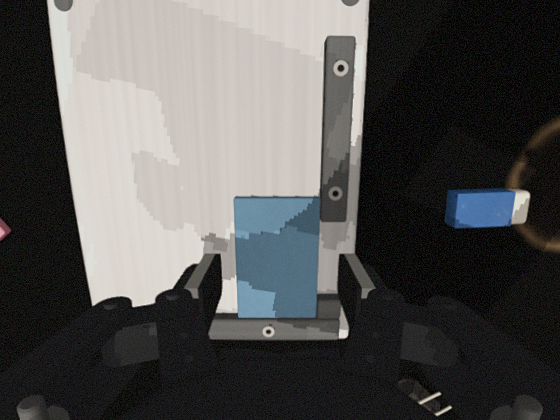

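>>> {"method": "arm_command", "body": {
  "targets": [
    [-0.0006,0.001,0.008,0,0,0],
    [0,0,0.008,0,0,0],
    [0,0,0.005,0,0,0],
    [0,0,0.002,0,0,0],
    [0,0,0,0,0,0],
    [0,0,0,0,0,0],
    [0,0,0,0,0,0]
  ],
  "fingers": 0.056
}}

```text
clock: 18.2
eef_pos: [598.8, -124.8, 18.4]
tcp_rot: [3.141, 0.0, 1.743]
contact_force: [0.2, -0.5, 0.9]
opening: 0.653
```

```bash
python3 -c "
from h import *
go(599.6,-124.7,14.8,1.743)"
```

```text
turn [ 0.0004  0.0002 -0.    ] then shift mm [-0.04  0.79  3.62] pos [ 598.8 -124.8   18.4] yaw 1.743 F [ 0.2 -0.5  0.9] op 0.653 t 18.2
```

>>> {"method": "arm_command", "body": {
  "targets": [
    [0,0.0008,0.0015,0,0,0],
    [0,0,0.0015,0,0,0],
    [0,0,0.0005,0,0,0],
    [0,0,0,0,0,0],
    [0,0,0,0,0,0]
  ],
  "fingers": 0.056
}}

```text
clock: 18.62
eef_pos: [599.4, -124.6, 14.6]
tcp_rot: [-3.142, -0.0, 1.743]
contact_force: [0.5, -0.3, -0.0]
opening: 0.659
```

>>> {"method": "arm_command", "body": {
  "targets": [
    [0,0,0,0,0,0],
    [0,0,0,0,0,0],
    [0,0,0,0,0,0],
    [0,0,0,0,0,0],
    [0,0,0,0,0,0],
    [0,0,0,0,0,0]
  ],
  "fingers": 0.03,
  "squeeze": 25
}}

```text
clock: 19.12
eef_pos: [599.5, -124.9, 15.0]
tcp_rot: [3.141, 0.0, 1.743]
contact_force: [-1.9, -3.9, 6.4]
opening: 0.535
```

>>> {"method": "arm_command", "body": {
  "targets": [
    [0,0,-0.002,0,0,0],
    [0,0,-0.004,0,0,0],
    [0,0,-0.01,0,0,0],
    [0,0,-0.02,0,0,0],
    [0,0,-0.02,0,0,0],
    [0,0,-0.02,0,0,0],
    [0,0,-0.01,0,0,0],
    [0,0,0,0,0,0],
    [0,0,0,0,0,0],
    [0,0,0,0,0,0]
  ]
}}

```text
clock: 19.95
eef_pos: [598.7, -124.3, 99.7]
tcp_rot: [-3.14, -0.001, 1.743]
contact_force: [0.8, 0.4, -1.3]
opening: 0.525
```

```bash
python3 -c "
from h import *
f=snap('wrist','w12')
go(547,182.7,100,1.266)"
```

```text
turn [-2.000e-03 -4.000e-04  4.771e-01] then shift mm [ 277.36 -141.28   -0.55] pos [ 598.5 -124.3   99.5] yaw 1.7431 F [ 0.1  0.8 -0.5] op 0.527 t 20.0
```

View pics/w12.png

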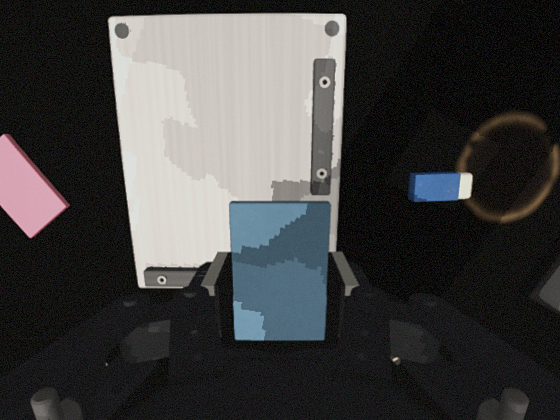

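>>> {"method": "arm_command", "body": {
  "targets": [
    [0,0,-0.005,0,0,0.119],
    [0,0,-0.005,0,0,0.119],
    [0,0,-0.005,0,0,0.119],
    [0,0,-0.005,0,0,0.12],
    [0.015,-0.003,0,0,0,0],
    [0.025,-0.0055,0,0,0,0],
    [0.025,-0.0055,0,0,0,0],
    [0.025,-0.0055,0,0,0,0],
    [0.025,-0.0055,0,0,0,0],
    [0.025,-0.0055,0,0,0,0],
    [0.025,-0.0055,0,0,0,0],
    [0.025,-0.0055,0,0,0,0],
    [0.025,-0.0055,0,0,0,0],
    [0.025,-0.0055,0,0,0,0],
    [0.025,-0.0055,0,0,0,0],
    [0.012,-0.003,0,0,0,0],
    [0,0,0,0,0,0],
    [0,0,0,0,0,0],
    [0,0,0,0,0,0],
    [0,0,0,0,0,0]
  ]
}}

```text
clock: 21.67
eef_pos: [624.0, 156.8, 120.3]
tcp_rot: [-3.141, 0.001, 1.266]
contact_force: [0.4, 0.2, -0.1]
opening: 0.522
```

```bash
python3 -c "
from h import *
f=snap('wrist','w13')
go(547,182.7,100,1.266)"
```

```text
turn [-0.0003  0.0004 -0.0007] then shift mm [  1.53 -81.41  20.54] pos [624.2 156.8 120.5] yaw 1.2653 F [-0.3 -0.4  0.1] op 0.524 t 21.7167
```

View pics/w13.png

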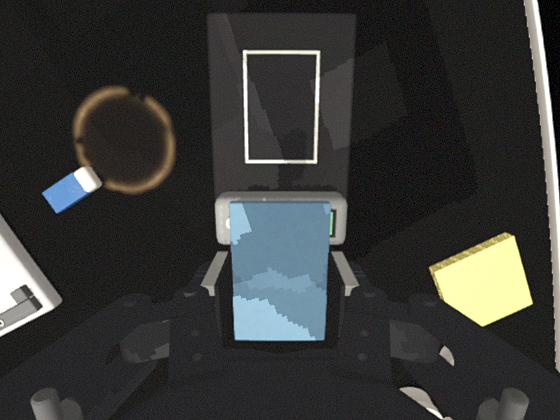

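```bash
python3 - <<'E'
from h import *
crop('w13',230,40,335,175,4.4,'c10')
crop('w13',200,180,360,360,3.3,'c11')
E
```

```text
(no output)
```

View pics/c10.png

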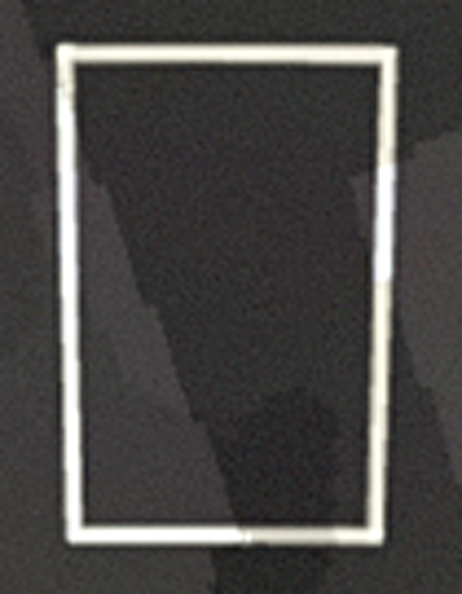

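View pics/c11.png

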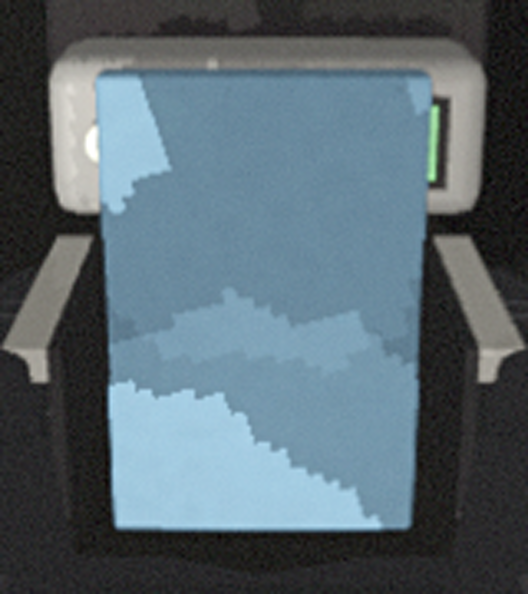

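```bash
python3 - <<'E'
from h import *
f=load('w13')
c,a,_=fit(PW(f,[(75,64),(379,64),(369,526),(83,526)],(230,40),4.4,14),[(-39,-26),(-39,26),(39,26),(39,-26)])
for z in (126.5,127.5,128.5):
    t,b,_=fit(PW(f,[(97,72),(432,72),(411,528),(115,528)],(200,180),3.3,z),[(-36,-23),(-36,23),(36,23),(36,-23)])
s=r.sense(); p=s['eef_pos'][:2]
Rm=np.array([[np.cos(a),-np.sin(a)],[np.sin(a),np.cos(a)]])
print('tile-tcp in frame axes',(t-p)@Rm,'frame-tcp',(c-p)@Rm,a+np.pi/2-s['tcp_rot'][2])
E
```

```text
c [546.5 181.9] a -0.3064 res [[0.9, 0.5], [0.5, -0.9], [-0.9, -0.2], [-0.5, 0.7]]
c [625. 156.] a -0.3075 res [[0.2, 0.5], [-0.2, -0.4], [-0.1, -0.2], [0.1, 0.1]]
c [624.6 156.1] a -0.3075 res [[0.5, 0.5], [0.0, -0.6], [-0.4, -0.3], [-0.1, 0.4]]
c [624.1 156.3] a -0.3075 res [[0.8, 0.6], [0.2, -0.9], [-0.7, -0.3], [-0.3, 0.6]]
tile-tcp in frame axes [ 0.06047219 -0.51545853] frame-tcp [-81.69109963   0.53028562] -0.0008502049315870508
```

>>> {"method": "arm_command", "body": {
  "targets": [
    [0,-0.01,0,0,0,0],
    [0.0008,-0.02,0,0,0,0],
    [0,-0.02,0,0,0,0],
    [0,-0.02,0,0,0,0],
    [0,-0.0115,0,0,0,0],
    [0,0,0.01,0,0,0],
    [0,0,0.02,0,0,0],
    [0,0,0.02,0,0,0],
    [0,0,0.02,0,0,0],
    [0,0,0.01,0,0,0],
    [0,0,0.01,0,0,0],
    [0,0,0.005,0,0,0],
    [0,0,0,0,0,0],
    [0,0,0,0,0,0],
    [0,0,0,0,0,0]
  ]
}}

```text
clock: 22.97
eef_pos: [547.5, 183.3, 26.5]
tcp_rot: [3.14, -0.001, 1.266]
contact_force: [1.0, -0.7, -0.7]
opening: 0.529
```

```bash
python3 -c "
from h import *
f=snap('wrist','w14')
snap('side','s14');crop('s14',310,165,400,235,8,'c12')
go(546.7,182.3,13,1.2648)"
```

```text
turn [ 0.0012 -0.0009  0.0012] then shift mm [-1.22 -0.42 13.53] pos [547.5 183.3  26.5] yaw 1.266 F [-0.  -0.2  0.3] op 0.527 t 23.0667
```

View pics/w14.png

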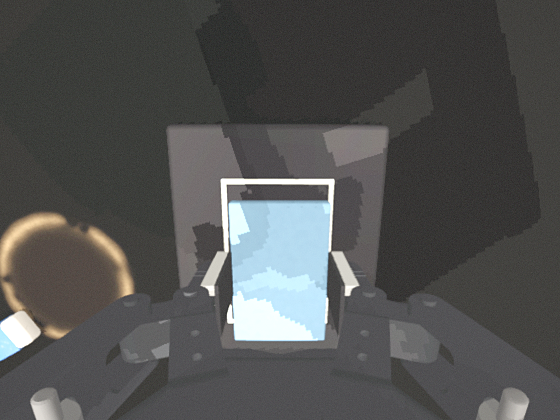

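View pics/c12.png

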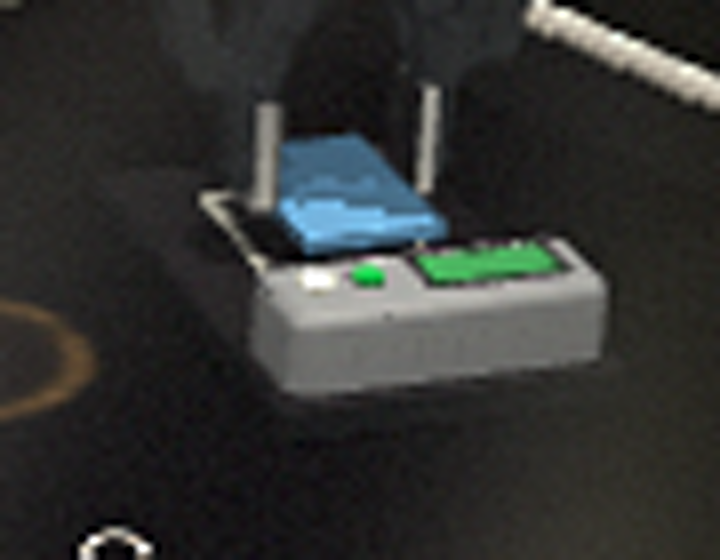

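>>> {"method": "arm_command", "body": {
  "targets": [
    [-0.001,-0.0004,0.004,0,0,0],
    [0,0,0.004,0,0,0],
    [0,0,0.002,0,0,0],
    [0,0,0,0,0,0],
    [0,0,0,0,0,0],
    [0,0,0,0,0,0]
  ]
}}

```text
clock: 23.57
eef_pos: [546.1, 182.3, 15.6]
tcp_rot: [-3.141, 0.0, 1.266]
contact_force: [-0.9, 1.2, -0.9]
opening: 0.526
```

```bash
python3 -c "
from h import *
f=snap('wrist','w15');crop('w15',150,100,410,360,2.3,'c13')
go(546.7,182.3,13,1.2648)"
```

```text
turn [0.     0.     0.0012] then shift mm [0.13 0.48 2.7 ] pos [546.2 182.3  15.7] yaw 1.266 F [-0.5 -0.4 -0.3] op 0.529 t 23.6167
```

View pics/c13.png

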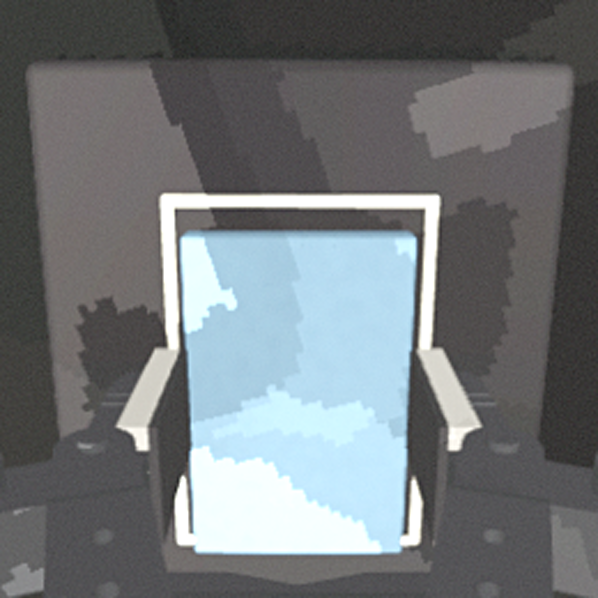

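```bash
python3 - <<'E'
from h import *
f=load('w15')
c,a,Rm=fit(PW(f,[(175,209),(425,209),(410,535),(188,535)],(150,100),2.3,14),[(-39,-26),(-39,26),(39,26),(39,-26)])
for z in (22,22.7,23.4):
    t,b,_=fit(PW(f,[(180,231),(417,231),(402,553),(194,553)],(150,100),2.3,z),[(-36,-23),(-36,23),(36,23),(36,-23)])
    print('tile-frame',(t-c)@Rm)
E
```

```text
c [546.2 182. ] a -0.3068 res [[0.9, 0.5], [0.4, -0.8], [-0.7, -0.1], [-0.5, 0.4]]
c [546.9 181.5] a -0.3062 res [[-0.3, 0.3], [-0.4, -0.0], [0.3, -0.1], [0.4, -0.1]]
tile-frame [ 0.81101714 -0.26395372]
c [546.6 181.6] a -0.3062 res [[-0.1, 0.4], [-0.3, -0.2], [0.1, -0.2], [0.3, 0.0]]
tile-frame [ 0.46621855 -0.26421046]
c [546.2 181.7] a -0.3062 res [[0.1, 0.4], [-0.2, -0.4], [-0.1, -0.3], [0.1, 0.2]]
tile-frame [ 0.12141996 -0.26446721]
```

Centred within 1 mm. Lowering in small steps.

>>> {"method": "arm_command", "body": {
  "targets": [
    [0,0,0.001,0,0,0],
    [0,0,0.001,0,0,0],
    [0,0,0,0,0,0]
  ]
}}

```text
clock: 23.87
eef_pos: [546.1, 182.3, 13.5]
tcp_rot: [-3.141, 0.0, 1.266]
contact_force: [-0.1, 0.2, 0.9]
opening: 0.524
```

>>> {"method": "arm_command", "body": {
  "targets": [
    [0,0,0.0005,0,0,0],
    [0,0,0,0,0,0]
  ]
}}

```text
clock: 24.03
eef_pos: [546.1, 182.3, 13.1]
tcp_rot: [-3.142, 0.0, 1.266]
contact_force: [-0.7, 0.1, -0.2]
opening: 0.527
```

>>> {"method": "arm_command", "body": {
  "targets": [
    [0,0,0.0005,0,0,0],
    [0,0,0,0,0,0]
  ]
}}

```text
clock: 24.2
eef_pos: [546.2, 182.3, 13.0]
tcp_rot: [3.142, 0.0, 1.266]
contact_force: [-1.1, -1.0, 3.7]
opening: 0.526
```

>>> {"method": "arm_command", "body": {
  "targets": [
    [0,0,0,0,0,0],
    [0,0,0,0,0,0],
    [0,0,0,0,0,0],
    [0,0,0,0,0,0],
    [0,0,-0.005,0,0,0],
    [0,0,-0.01,0,0,0],
    [0,0,-0.025,0,0,0],
    [0,0,-0.04,0,0,0],
    [0,0,-0.03,0,0,0],
    [0,0,-0.02,0,0,0],
    [0,0,0,0,0,0],
    [0,0,0,0,0,0],
    [0,0,0,0,0,0]
  ],
  "fingers": 0.06
}}

```text
clock: 25.28
eef_pos: [545.8, 182.2, 142.7]
tcp_rot: [-3.141, 0.0, 1.266]
contact_force: [-0.6, -0.8, 0.1]
opening: 0.701
```

```bash
python3 -c "
from h import *
f=snap('wrist','w16');crop('w16',210,150,350,320,4,'c14');snap('side','s16')
go(546.7,182.3,13,1.2648)"
```

```text
turn [-0.0016  0.0012  0.0012] then shift mm [  0.67   1.26 128.64] pos [545.3 182.  141.6] yaw 1.266 F [-0.1 -0.5 -0.1] op 0.702 t 25.3833
```

View pics/c14.png

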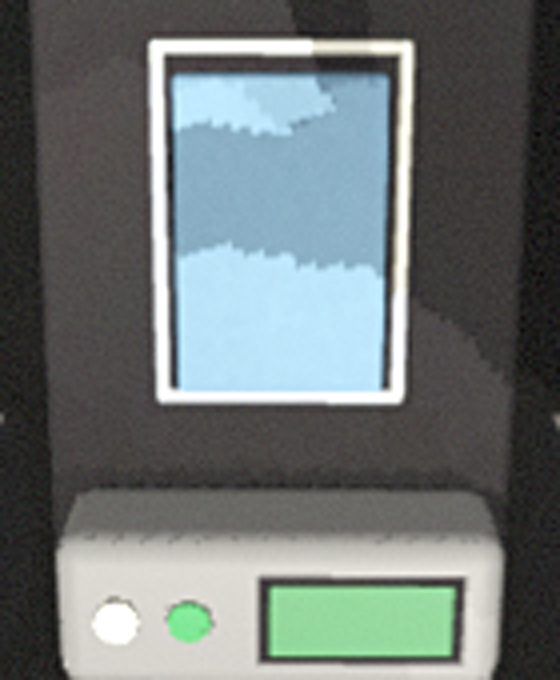

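View pics/s16.png

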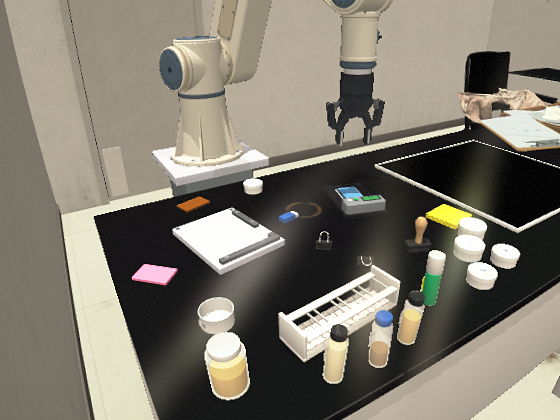

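```bash
python3 - <<'E'
from h import *
f=load('w16')
for w in (2,3): c,a,Rm=fit(PW(f,[(148,40),(415,40),(405,404),(157,404)],(210,150),4,14),[(-39-w,-26-w),(-39-w,26+w),(39+w,26+w),(39+w,-26-w)])
t,b,_=fit(PW(f,[(171,74),(389,73),(383,390),(177,390)],(210,150),4,20),[(-36,-23),(-36,23),(36,23),(36,-23)])
print('tile-frame',(t-c)@Rm,b-a)
f=snap('top','t16'); crop('t16',130,145,230,255,5,'c15')
E
```

```text
c [546.5 181.8] a -0.3059 res [[-0.8, -0.3], [-0.5, 0.8], [0.8, 0.4], [0.4, -0.9]]
c [546.5 181.8] a -0.3058 res [[0.5, 0.3], [0.2, -0.5], [-0.5, -0.2], [-0.2, 0.4]]
c [546.7 181.4] a -0.3044 res [[0.6, -0.1], [0.4, -0.1], [-0.4, 0.3], [-0.5, -0.1]]
tile-frame [ 0.33803451 -0.27857393] 0.0014253329229468314
```

View pics/c15.png

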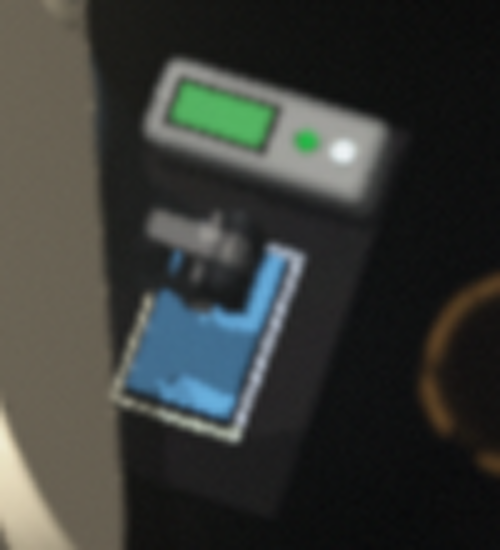

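Offset is 0.3 mm in each axis with the yaw aligned, the gripper is clear, and both views agree. Handing in.

```bash
python3 -c "
from h import *
print(r.sign_off())"
```

```text
the job is handed in; nothing more can be done
None
```

The blue tile was squared in the jig's corner, lifted out with a finger through the fence gap, and laid in the white frame. I let go and handed the job in at about 25 s; no verdict is reported.

- **Squaring:** I gripped the tile across its width and carried it just above the base to near the corner. I moved it against the +x fence and then the +y fence, released it, and finished with a separate push on each side. Pushes ended at about 6 N on the x side and 8–10 N on the y side. That is over the suggested 5 N but well under the 40 N limit. At the end of each push the tile had stopped moving, and the wrist picture showed it against both fences.
- **Lift:** The tile came up level, with its centre at about 100 mm above the bench.
- **Placing:** The last wrist-camera fit put the tile's centre within about 0.3 mm of the frame's centre on both axes, with yaw off by 0.0014 rad. It landed on the stage at about 4 N. No line is touched in the wrist view, and the top view agrees as far as it shows, since the gripper hides part of the tile there.
- **At hand-in:** The gripper was open, about 140 mm above the bench and touching nothing. The tin, eraser and clip look unmoved in the last side view; I did not measure them again.

The top and wrist cameras placed the jig and the frame about 1–1.5 mm apart, within the stated 2 mm calibration. No check failed.

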